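# Hook the saw frame out from under the drying rack

### The job

A jeweller's saw frame has slid under the low wire rack. Pick up the cranked hook, reach under the rack with it and draw the saw frame out until its handle is clear of the rack's front, keeping your fingers off the saw frame until then, and set the hook back down on the open bench in front of the rack, clear of rack, tray and saw frame. Then take the saw frame by its handle and lay it flat inside the wooden tray; drop neither tool and leave the jar, the steel block and the ring cone where they are.

Things in the scene. Friction and masses are not known exactly. Their poses are not given: they have to be found in the camera images.
- rack: low steel-wire rack fixed to the bench, 250 wide, 260 deep; top a grid of thin wires 25 mm apart, top at 104 mm, underside 96 mm. An 8 mm leg at each corner, otherwise open. Origin on the bench below the middle of the front edge; x into the rack (front edge x = 0, back 260), y along the front (legs at +-125), z up. The front faces roughly the robot's left; the saw comes out there (rack -x)
- saw: bladeless saw frame lying flat, 0.17 kg, 160 x 90 mm, 24 high. Origin: underside, where handle meets U; z up. Flat-sided wood handle 24 x 24 mm along -x, y = 0, x = -12 to -70. Flat dark steel U, bar 6 mm thick, 5 to 19 mm up: near arm x = 0, far arm x = 80, y = 0 to 70; spine y = 70; side y = 0 open. Three steel screws, 18 wide, 24 high, at (0,0), (80,0), (40,70)
- saw_handle (a point): where to grip the saw frame: on the handle's axis, at (-35, 0, 12) mm in the frame of saw. At the start the handle points to the rack's front (saw x within 0.3 rad of rack x), its end about 20 to 60 mm behind the front edge
- saw_middle (a point): middle of the saw's outline, on its underside, at (10, 33, 0) mm in the frame of saw. A brass collar, 22 mm thick, sits round the near arm from y = 25 to 37 mm: a hook lowered inside the U and pulled on the near arm between the screw at (0,0) and the collar (y = 16.5 mm) draws it handle first, turning up to 0.5 rad; nearer the spine it swings sideways. Mass centre (27, 31)
- hook: cranked hook, 0.14 kg, stands upright by itself: flat-bottomed dark wood handle 80 long, 26 wide, 24 mm high, and a 6 mm steel rod out of its +x end. The rod rises to an axis height of 40 mm at x = 75 mm, runs level to x = 205 mm and there bends straight down to bench level. Origin: underside of the handle, at its middle; x towards the bent end, z up
- hook_tip (a point): lower end of the hook's downward bend, at (205, 0, 0) mm in the frame of hook (axes as hook)
- tray: open wooden tray fixed to the bench, 240 by 172 mm outside and 25 mm high, walls and floor 6 mm thick. Origin: centre of its underside; x along the long side, z up
- tray_in (a point): centre of the tray's inner floor, 6 mm above the bench
- jar: bystander: closed glass jar with metal lid, 68 mm across, 85 mm high; origin at the centre of its underside
- block: bystander: steel bench block 70 by 70 by 20 mm; origin at the centre of its underside
- mandrel: bystander: dark steel ring cone standing on a round foot 64 mm across, 115 mm high; origin at the centre of its underside

How it is judged (in metres and radians):
On the way, in this order (a step that is already met when the one before it is completed fails the run):
1. the saw frame is drawn out with the held hook: the middle of its handle at least 10 mm in front of the rack's front edge (x of saw_handle in the frame of rack below -0.01 m and height (world z) of saw_handle below 0.03 m and contact force between the fingers and hook above 1 N), for 0.1 s.
2. the hook is let go and lies still on the open bench in front of the rack, clear of rack, tray and saw frame (contact force between the fingers and hook below 0.1 N and height (world z) of hook below 0.02 m and linear speed of hook below 0.03 m/s and contact force between hook and saw below 0.1 N and contact force between hook and tray below 0.1 N and x of hook in the frame of rack below -0.003 m and (x of hook_tip in the frame of rack below -0.003 m or x of hook_tip in the frame of rack above 0.263 m or y of hook_tip in the frame of rack above 0.128 m or y of hook_tip in the frame of rack below -0.128 m)), for 0.2 s.
3. the saw frame is gripped by its handle and lifted off the bench (height (world z) of saw_handle above 0.035 m and contact force between the fingers and saw above 1 N and distance between the grasp point and saw_handle below 0.06 m), for 0.1 s.
At the end, for the whole second after the job is handed in: Saw frame still and flat (0.1 rad) on the tray floor (underside under 12 mm high, middle within 70 mm of the tray centre); hook still on the open bench in front of the rack (underside under 20 mm high), no part under the rack, not touching tray or saw; both released (all of step 2 and horizontal distance between saw_middle and tray_in below 0.07 m and height (world z) of each of saw, saw_middle below 0.012 m and angle between saw's own z axis and vertical below 0.1 rad and linear speed of saw below 0.02 m/s and contact force between the fingers and saw below 0.1 N).
It fails at once if the fingers or arm touch the saw frame while the middle of its handle is still behind the rack's front edge (x of saw_handle in the frame of rack between 0 and 0.26 m and contact force between any of the fingers, the arm and saw above 0.5 N and y of saw_handle in the frame of rack between -0.125 and 0.125 m and height (world z) of saw_handle below 0.09 m).
It fails at once if the saw frame is dropped (falling from more than about 20 mm) (contact force between each of the fingers, hook and saw below 0.1 N and linear speed of saw above 0.6 m/s).
It fails at once if the hook is dropped (falling from more than about 20 mm) (contact force between the fingers and hook below 0.1 N and linear speed of hook above 0.6 m/s).
It fails at once if the jar, the steel block or the ring cone is moved by more than 25 mm (distance of any of jar, block, mandrel from where it was at the start of the episode above 0.025 m).
It also fails if it takes over 64 s, if anything falls off the work surface, if the arm or the gripper's body presses on something with over 40 N, if the wrist force passes 120 N, or if a joint passes its speed limit or range.

### The arm

A 6-joint arm with a two-finger parallel gripper is mounted at the origin on the work surface. World frame = base frame: x ahead of the robot, y to its left, z up, the work surface at z = 0. Lengths are in m, angles in degrees, forces in N, time in s.
With the tool pointing down it reaches from about 0.4 to 0.825 m from the base axis. Payload 7 kg.
Tool frame: the origin (TCP) lies midway between the tips of the shut fingers; the grasp point (between the pads) lies r.grip_depth behind it (r.grip_depth is the distance from the TCP to the grasp point, in m); z points along the fingers, y is the line along which they close (so a half turn about z gives the same grasp; the last joint's range is limited). The gripper opens to 88 mm and grips with 3 to 60 N. Pads are 19 mm wide; open, the fingers measure 130 mm over their backs; the gripper's body (78 mm by 193 mm) begins 47 mm behind the grasp point.
Start: joints at [79.991, 20.546, 0.682, 0, -70.136, -16.507], TCP at [0.301, 0.604, 0.227] pointing down, gripper open.
Joint ranges: [-176.03, 176.03], [-82.01, 121.73], [-58.28, 71.71], [-173.87, 95.51], [-174.79, -0.11], [-173.66, 173.66]. Speed limits (degrees/s): [136.94, 136.94, 172.46, 180, 180, 180].

### API

Orientations are given as [roll, pitch, yaw] about the fixed x, y, z axes, in that order (R = Rz(yaw) Ry(pitch) Rx(roll)).
In Python, from plant import r, optics, status gives the robot as it stands (r), with the cameras (optics) and the readings (status).
- The arm moves only by the shell command python3 drive.py [OPENING] [FORCE], which reads ROWS from standard input. ROWS is a JSON list of rows, 1 to 12 of them, each an object with the fields tx, ty, tz (the shift in fractions of the full range, 1 being 0.6 m), wx, wy, wz (a rotation vector in normalised numbers (1 is 180 degrees)); a field left out counts as zero; each row is the pose to reach, as a shift and turn from the pose commanded when the command began, along the tool's axes at that moment; what a row does not reach only later rows make up. A row lasts 1/12 s, in which the tool goes at most 0.0417 m and 7.16 degrees, less where a joint would pass 70% of its speed; a pose out of reach is approached as far as the arm can. OPENING is the finger opening in m, set as the command begins (- or left out keeps the last). The fingers move at their own pace and stop on an object; FORCE is the grip in N (left out, the last holds). Time passes only in rows, so rows that do not move let the fingers close. It prints the time, the measured TCP pose, the force, the opening and the grip force at its end. No shift or turn number may pass 1 either way. Input that does not fit is refused with a message, and nothing moves.
- status.get_state(): the state, without advancing time (a new reading comes with each control period).
- optics.capture(name): name is "side" or "top"; returns a dict with "frame" (420x560x3 uint8, red, green, blue), "z_map" (420x560 float32, m along the optical axis (not along the pixel's ray), 0 where there is no reading), "fx", "fy", "cx", "cy" (pixels), "cam_to_world" (4x4, takes a point from camera to world coordinates). Camera axes: x right, y down, z forward; pixel columns grow to the right and rows downward; lengths in m; the calibration is good to about 2 mm. A picture is of the moment at which its call begins.
- r.close_job(): hands the job in; it is judged then, once.
The state is a dict: "time_s": time; "joints": joint angles; "qd": joint speeds; "joint_torque": joint torques, N m; "tcp_pos": TCP position; "eef_rot": TCP orientation; "contact_force": force on the tool from outside, world axes, zero at the start; "moment": the same for the moment, N m; "gripper_width": finger opening in m; "gripper_force": force on a finger pad.
Only numpy, scipy, OpenCV 4.12 (cv2) and the standard library are available. Lean on these libraries where they do the work, as an engineer would, in place of code of your own. Each camera call takes 0.05 s, during which the arm holds its last target. There are 200 camera calls.

## Working session

There is one attempt and no reset: what is moved stays moved. The work goes in short steps, Python scripts to look and compute and a shell command to move; the robot and the scene stay as the last step left them, time stands still between calls to the robot, and variables do not carry over. Pictures are saved under pics/ and viewed, at most 10 in all, crops included, and the job is handed in when it is done.

```bash
ls; mkdir -p pics; python3 - <<'E'
from plant import r, optics, status
import cv2,numpy as np
for n in("top","side"):
    c=optics.capture(n); np.savez(f"/tmp/{n}0.npz",**c)
    cv2.imwrite(f"pics/{n}0.png",c["frame"][:,:,::-1]); print(n,c["fx"],c["cx"],c["cy"],c["cam_to_world"].round(3).tolist())
print(r.grip_depth,status.get_state())
E
```

```text
drive.py
pics
plant.py
top 416.30585362894163 278.0915617524804 198.85522647897292 [[0.003, -0.997, 0.08, 0.542], [-1.0, -0.001, 0.028, 0.065], [-0.028, -0.08, -0.996, 0.818], [0.0, 0.0, 0.0, 1.0]]
side 410.6926907437883 278.4912554032217 205.14694621138534 [[-0.997, -0.064, 0.037, 0.563], [-0.073, 0.777, -0.625, 0.588], [0.011, -0.626, -0.78, 0.672], [0.0, 0.0, 0.0, 1.0]]
0.0188 {'time_s': 0.1, 'joints': array([ 7.99913553e+01,  2.05870737e+01,  6.40769688e-01, -1.59314744e-02,
       -7.01356255e+01, -1.65072895e+01]), 'qd': array([ 0.02031873, -0.212049  ,  0.11968519,  0.01722906, -0.0410316 ,
       -0.00373098]), 'joint_torque': array([-6.45141772e-04, -5.84163952e+01,  2.93754315e+01,  7.01553002e+00,
        1.02662118e-02, -4.93181142e-05]), 'tcp_pos': array([0.30119062, 0.60361212, 0.22573823]), 'eef_rot': array([ 1.79917191e+02, -8.92088003e-03, -2.65213519e+01]), 'contact_force': array([ 1.16687722, -0.54580217, -0.77771991]), 'moment': array([-0.05213306,  0.02328397, -0.0344185 ]), 'gripper_force': 0.0, 'gripper_width': 0.08768454203954504}
```

View pics/top0.png

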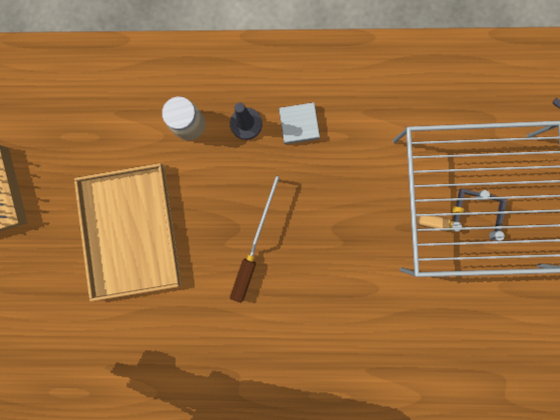

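View pics/side0.png

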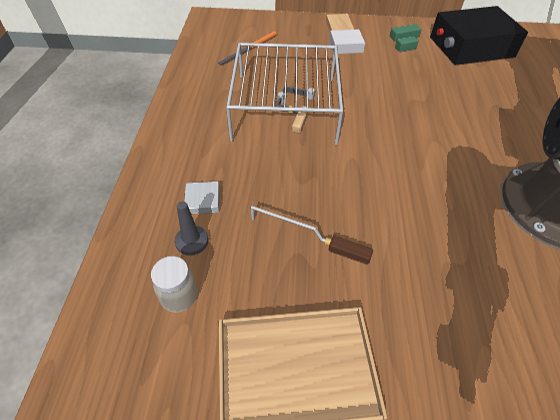

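Top view: the rack is on the right with its front edge from (408,128) to (416,274). The saw handle is at about (431,222), with screws at (457,227), (499,236) and (485,195). The hook handle is at (243,280) and its bend at (277,179). The tray spans (77,180) to (177,290), with the jar, cone and block along row ~120. The side view agrees: saw handle (299,122), hook bend (252,208).

```bash
cat > h.py <<'E'
import numpy as np,cv2
def load(n): return dict(np.load(f"/tmp/{n}.npz"))
def grab(r,n,tag):
    c=optics.capture(n); np.savez(f"/tmp/{tag}.npz",**c); return c
def ray(c,u,v):
    T=c["cam_to_world"]; d=T[:3,:3]@np.array([(u-c["cx"])/c["fx"],(v-c["cy"])/c["fy"],1.]); return T[:3,3],d
def plane(c,u,v,z):
    o,d=ray(c,u,v); return o+d*(z-o[2])/d[2]
def tri(a,ua,b,ub):
    o1,d1=ray(a,*ua);o2,d2=ray(b,*ub)
    s=np.linalg.lstsq(np.c_[d1,-d2],o2-o1,rcond=None)[0]
    p,q=o1+d1*s[0],o2+d2*s[1]; return (p+q)/2,np.linalg.norm(p-q)
def proj(c,p):
    q=np.linalg.inv(c["cam_to_world"])@np.r_[p,1]; return np.array([c["fx"]*q[0]/q[2]+c["cx"],c["fy"]*q[1]/q[2]+c["cy"]])
def crop(c,x,y,w,h,k): return cv2.resize(c["frame"][y:y+h,x:x+w,::-1],(w*k,h*k),interpolation=cv2.INTER_CUBIC)
E
python3 - <<'E'
from h import *
t,s=load("top0"),load("side0")
a=np.hstack([crop(t,405,175,100,75,4),crop(t,225,165,80,150,4)[:300,:0]]) 
im=np.zeros((600,800,3),np.uint8)
im[:300,:400]=crop(t,405,175,100,75,4)
im[300:,:400]=crop(s,265,75,100,75,4)
im[:,400:]=0
im[:420,400:640]=crop(t,225,170,80,140,3)
im[420:,400:800]=crop(s,245,200,133,60,3)[:, :400] if 0 else cv2.resize(crop(s,245,200,133,60,3),(400,180))
cv2.imwrite("pics/z0.png",im)
# hook handle in both views
for n,c,R in(("t",t,(225,250,40,60)),("s",s,(325,228,55,45))):
    x,y,w,h=R; hsv=cv2.cvtColor(c["frame"],cv2.COLOR_RGB2HSV)[y:y+h,x:x+w]
    m=((hsv[...,2]<110)&(hsv[...,1]>90)).astype(np.uint8)
    k,l,st,ce=cv2.connectedComponentsWithStats(m); i=1+st[1:,4].argmax()
    print(n,st[i],ce[i]+[x,y],cv2.minAreaRect(np.argwhere(l==i)[:,::-1].astype(np.float32)+[x,y] if 0 else (np.argwhere(l==i)[:,::-1]+[x,y]).astype(np.float32)))
E
```

```text
t [  5   9  35  44 728] [244.83516484 280.34478022] ((248.10003662109375, 281.70001220703125), (25.298221588134766, 43.639427185058594), 18.434947967529297)
s [  4   5  44  31 782] [350.51790281 248.64961637] ((350.9692687988281, 247.75387573242188), (43.48849105834961, 20.191085815429688), 19.44003677368164)
```

View pics/z0.png

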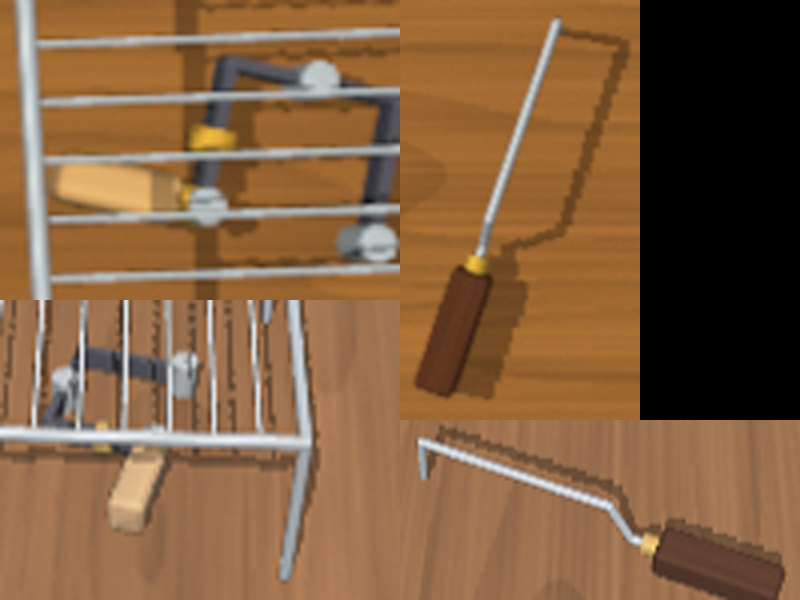

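The zoom shows the near screw at about top (457,226), the far screw at (499,235), and the spine screw at top (485,194), side (282,94.5). The hook bend is at top (277,177), side (252,207), and its tip foot at side (253,219).

```bash
python3 - <<'E'
from h import *
np.set_printoptions(precision=4,suppress=True)
t,s=load("top0"),load("side0")
def P(n,a,b):
    p,g=tri(t,a,s,b); print(n,p,"gap",round(g,4)); return p
P("spine screw",(484.8,194),(281.8,94.5));P("far screw",(499.3,235.3),(311,90))
P("bend",(277.3,178),(252.3,207.5));P("hook collar",(251,258),(326.5,241.5))
P("rackA",(408.5,128),(232,108));P("rackB",(416.5,274),(342,109))
P("handle c",(244,280),(351,246))
print("depthz at handles", )
for c,u,v in((t,242,282),(t,432,221),(t,457,226),(s,300,118)):
    z=c["z_map"][v,u];o,d=ray(c,u,v);print(o+d*z)
S0=plane(t,457,226.3,.024);S1=plane(t,499.3,235.3,.024);S2=plane(t,484.8,194,.024)
print("saw",S0,S1,S2,np.linalg.norm(S1-S0),np.linalg.norm(S2-(S0+S1)/2), np.degrees(np.arctan2(*(S1-S0)[1::-1])))
print("handle end",plane(t,419,221,.024),plane(t,419,226,0.024))
b=plane(t,277.3,178,.043);print("bend",b,"foot",plane(s,253,219.3,0))
col=plane(t,250.7,258,.014+.008);print(col,np.degrees(np.arctan2(*(b-col)[1::-1])))
A=plane(t,408.5,128,.1);B=plane(t,416.5,274,.1);print("rack",A,B,np.linalg.norm(A-B),(A+B)/2)
for u,v in((77,180),(161,166),(178,288),(91,299)): print("tray",plane(t,u,v,.025))
for u,v,z in((180,113,.085),(241,108,.115),(246,124,0.01),(299,122,.02)): print("by",plane(t,u,v,z))
E
```

```text
spine screw [ 0.6142 -0.3061  0.0178] gap 0.0036
far screw [ 0.5374 -0.3295  0.0196] gap 0.0008
bend [0.6445 0.0886 0.036 ] gap 0.0001
hook collar [0.494  0.1396 0.0094] gap 0.0028
rackA [ 0.719  -0.1421  0.096 ] gap 0.011
rackB [ 0.472  -0.1481  0.1038] gap 0.002
handle c [0.4507 0.152  0.0181] gap 0.0016
depthz at handles
[0.4486 0.1548 0.0254]
[ 0.5643 -0.2029  0.025 ]
[ 0.555  -0.249   0.0255]
[ 0.5613 -0.2066  0.0248]
saw [ 0.5544 -0.2495  0.024 ] [ 0.5378 -0.3273  0.024 ] [ 0.6155 -0.3033  0.024 ] 0.07954995514007686 0.07092674711346314 -102.05763066213827
handle end [ 0.5642 -0.1789  0.024 ] [ 0.5548 -0.1787  0.024 ]
bend [0.6437 0.0884 0.043 ] foot [ 0.6442  0.0908 -0.    ]
[0.4933 0.1391 0.022 ] -18.642011151968113
rack [ 0.7237 -0.1413  0.1   ] [ 0.4726 -0.1492  0.1   ] 0.2511338943924453 [ 0.5982 -0.1453  0.1   ]
tray [0.6424 0.4785 0.025 ]
tray [0.6696 0.3145 0.025 ]
tray [0.4366 0.2761 0.025 ]
tray [0.4149 0.442  0.025 ]
by [0.7567 0.2635 0.085 ]
by [0.7562 0.1494 0.115 ]
by [0.7557 0.1517 0.01  ]
by [0.7566 0.0471 0.02  ]
```

```bash
cat > to.py <<'E'
import sys,numpy as np
from scipy.spatial.transform import Rotation as R
from plant import r, optics, status
x,y,z,yaw=map(float,sys.argv[1:5]); s=status.get_state()
C=R.from_euler("xyz",s["eef_rot"],degrees=True); G=R.from_euler("xyz",[180,0,yaw],degrees=True)
print("t",s["time_s"],"tcp",s["tcp_pos"].round(4),s["eef_rot"].round(2),"w",round(s["gripper_width"],4),"F",s["contact_force"].round(1))
print("delta",C.inv().apply(np.array([x,y,z])-s["tcp_pos"]).round(4),(C.inv()*G).as_rotvec(degrees=True).round(2))
E
python3 to.py 0.4495 0.1539 0.1 -18.64
```

```text
t 0.1 tcp [0.3012 0.6036 0.2257] [ 1.7992e+02 -1.0000e-02 -2.6520e+01] w 0.0877 F [ 1.2 -0.5 -0.8]
delta [0.3335 0.336  0.1263] [ 0.08 -0.   -7.88]
```

The manual's scale: shifts go in shares of 0.6 m and turns go in shares of 180 degrees. Converting my numbers, 0.336 m / 0.6 = 0.56, 0.3335 m / 0.6 = 0.5558, -7.9 degrees / 180 = -0.0439.

```bash
echo '[{"tx":0.05,"ty":0.05},{"tx":0.1,"ty":0.1},{"tx":0.15,"ty":0.15},{"tx":0.2,"ty":0.2,"wz":-0.0111},{"tx":0.25,"ty":0.25,"wz":-0.0222},{"tx":0.3,"ty":0.3,"tz":0.0333,"wz":-0.0333},{"tx":0.35,"ty":0.35,"tz":0.0667,"wz":-0.0439},{"tx":0.4,"ty":0.4,"tz":0.1,"wz":-0.0439},{"tx":0.45,"ty":0.45,"tz":0.1333,"wz":-0.0439},{"tx":0.5,"ty":0.5,"tz":0.1667,"wz":-0.0439},{"tx":0.5558,"ty":0.56,"tz":0.2,"wz":-0.0439},{"tx":0.5558,"ty":0.56,"tz":0.21,"wz":-0.0439}]' | python3 drive.py
echo '[{},{},{}]' | python3 drive.py; python3 to.py 0.4495 0.1539 0.004 -18.64
python3 - <<'E'
from h import *
from plant import r, optics, status
im=np.zeros((600,800,3),np.uint8)
t=grab(r,"top","top1");s=grab(r,"side","side1")
im[:420,:560]=t["frame"][:,:,::-1];im[420:,:400]=crop(s,250,180,200,90,2);cv2.imwrite("pics/a1.png",im)
E
```

```text
time_s: 1.1
tcp_pos: [0.4496, 0.1544, 0.1016]
eef_rot: [-179.9, -0.0, -18.6]
contact_force: [1.3, 0.6, -0.0]
gripper_width: 0.0875
gripper_force: 0.0
time_s: 1.35
tcp_pos: [0.4496, 0.156, 0.1017]
eef_rot: [180.0, -0.0, -18.7]
contact_force: [-0.3, 0.4, -0.1]
gripper_width: 0.0876
gripper_force: 0.0
t 1.35 tcp [0.4496 0.156  0.1017] [ 1.7999e+02 -1.0000e-02 -1.8670e+01] w 0.0876 F [-0.3  0.4 -0.1]
delta [0.0006 0.002  0.0977] [ 0.01 -0.01 -0.03]
```

Converted, 0.0965 m / 0.6 = 0.1608, 0.092 m / 0.6 = 0.1533.

```bash
echo '[{"ty":0.0033,"tz":0.05},{"ty":0.0033,"tz":0.1},{"ty":0.0033,"tz":0.1333},{"ty":0.0033,"tz":0.1533},{"ty":0.0033,"tz":0.1608},{"ty":0.0033,"tz":0.1608},{"ty":0.0033,"tz":0.1608}]' | python3 drive.py
echo '[{},{},{},{},{},{},{},{}]' | python3 drive.py 0.01 45
python3 to.py 0.4495 0.1539 0.044 -18.64
```

```text
time_s: 2.03
tcp_pos: [0.449, 0.1553, 0.0058]
eef_rot: [-180.0, -0.0, -18.5]
contact_force: [0.8, 0.5, 0.3]
gripper_width: 0.0877
gripper_force: 0.0
time_s: 2.7
tcp_pos: [0.4486, 0.1542, 0.0051]
eef_rot: [180.0, -0.0, -18.6]
contact_force: [0.7, -0.1, -0.1]
gripper_width: 0.0397
gripper_force: 0.0
t 2.7 tcp [0.4486 0.1542 0.0051] [180.    -0.   -18.62] w 0.0397 F [ 0.7 -0.1 -0.1]
delta [ 0.0009 -0.     -0.0389] [ 0.   -0.    0.02]
```

Converted, -0.035 m / 0.6 = -0.0583, -0.025 m / 0.6 = -0.0417.

```bash
echo '[{},{},{},{},{},{}]' | python3 drive.py
echo '[{"tz":-0.0083},{"tz":-0.02},{"tz":-0.0417},{"tz":-0.0583},{"tz":-0.0583},{"tz":-0.0583}]' | python3 drive.py
python3 - <<'E'
from h import *
from plant import r, optics, status
im=np.zeros((600,800,3),np.uint8)
t=grab(r,"top","top1");s=grab(r,"side","side1")
im[:450,:450]=crop(t,190,160,150,150,3);im[450:,:600]=cv2.resize(crop(s,230,190,200,50,3),(600,150));cv2.imwrite("pics/a2.png",im)
E
```

```text
time_s: 3.2
tcp_pos: [0.4486, 0.1542, 0.0051]
eef_rot: [180.0, -0.0, -18.6]
contact_force: [0.3, 0.3, -2.1]
gripper_width: 0.0256
gripper_force: 44.7
time_s: 3.7
tcp_pos: [0.4489, 0.1546, 0.0409]
eef_rot: [-179.9, -0.0, -18.6]
contact_force: [-0.7, 0.3, -1.5]
gripper_width: 0.0256
gripper_force: 44.7
```

View pics/a2.png

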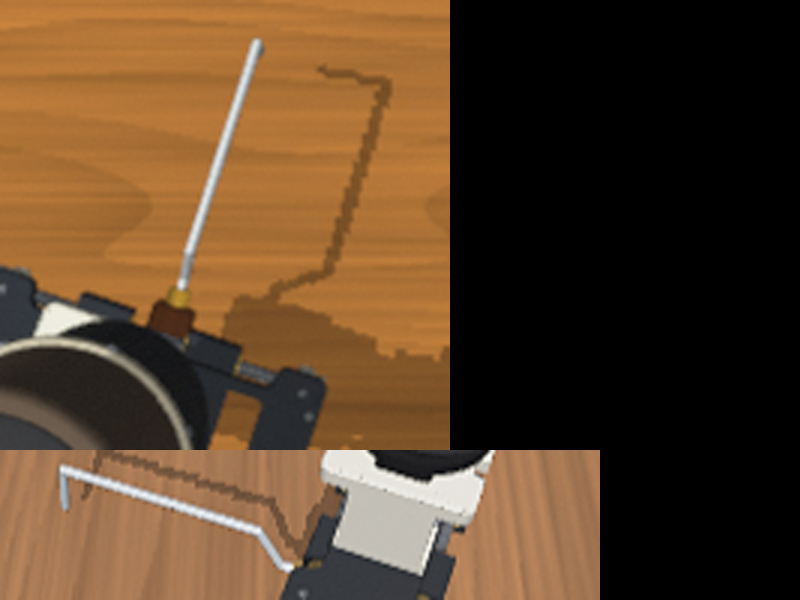

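The hook is held and off the bench. The bend is at top (275.7,174.3), side (251.3,196), and the tip at side (252,209.3). Next I work out the tip offset in the tool frame.

```bash
python3 - <<'E'
from h import *
from scipy.spatial.transform import Rotation as R
t,s=load("top1"),load("side1")
p,g=tri(t,(275.7,175),s,(251.5,196.5));print(p,g)
q=plane(t,275.7,174.5,.036+.043);print(q)
tcp=np.array([.4489,.1546,.0409]);C=R.from_euler("xyz",[180,0,-18.6],degrees=True)
print(C.inv().apply(q-tcp), C.inv().apply(p-tcp))
off=C.inv().apply(q-tcp)[:2]
tgt=np.array([.568,-.2646])
for yaw in(-90,):
    G=R.from_euler("xyz",[180,0,yaw],degrees=True); print(yaw,tgt-G.apply([*off,0])[:2])
E
```

```text
[0.64487804 0.09040698 0.07205524] 0.0009159570529149835
[0.64528411 0.09017512 0.079     ]
[ 0.20667557 -0.00157868 -0.0381    ] [ 0.20621676 -0.0016689  -0.03115524]
-90 [ 0.56642132 -0.05792443]
```

```bash
python3 to.py 0.566 0.10 0.041 -90
```

```text
t 3.8 tcp [0.4483 0.1541 0.0399] [ 1.7999e+02  2.0000e-02 -1.8630e+01] w 0.0255 F [ 0.4 -0.1 -2.1]
delta [ 0.1288  0.0136 -0.0011] [1.000e-02 1.000e-02 7.137e+01]
```

Converted, 0.129 m / 0.6 = 0.215, 0.12 m / 0.6 = 0.2, 71.4 degrees / 180 = 0.3967.

```bash
echo '[{"wz":0.0333},{"tx":0.0167,"wz":0.0667},{"tx":0.0333,"wz":0.1},{"tx":0.0667,"wz":0.1389},{"tx":0.1,"ty":0.0033,"wz":0.1778},{"tx":0.1333,"ty":0.0083,"wz":0.2167},{"tx":0.1667,"ty":0.0167,"wz":0.2556},{"tx":0.2,"ty":0.0217,"wz":0.2944},{"tx":0.215,"ty":0.0227,"tz":-0.0017,"wz":0.3333},{"tx":0.215,"ty":0.0227,"tz":-0.0017,"wz":0.3667},{"tx":0.215,"ty":0.0227,"tz":-0.0017,"wz":0.3967},{"tx":0.215,"ty":0.0227,"tz":-0.0017,"wz":0.3967}]' | python3 drive.py
echo '[{},{},{}]' | python3 drive.py; python3 to.py 0.5665 -0.058 0.041 -90
```

```text
time_s: 4.8
tcp_pos: [0.566, 0.0996, 0.0399]
eef_rot: [179.9, -0.0, -90.3]
contact_force: [0.5, 0.3, -1.7]
gripper_width: 0.0256
gripper_force: 44.7
time_s: 5.05
tcp_pos: [0.5663, 0.1002, 0.0409]
eef_rot: [180.0, -0.0, -89.9]
contact_force: [0.5, -0.5, -1.4]
gripper_width: 0.0253
gripper_force: 44.7
t 5.05 tcp [0.5663 0.1002 0.0409] [ 1.7998e+02 -1.0000e-02 -8.9880e+01] w 0.0253 F [ 0.5 -0.5 -1.4]
delta [ 1.582e-01  2.000e-04 -1.000e-04] [ 0.02 -0.01  0.12]
```

Converted, 0.1585 m / 0.6 = 0.2642, 0.15 m / 0.6 = 0.25.

```bash
echo '[{"tx":0.0333},{"tx":0.0667},{"tx":0.1},{"tx":0.1333},{"tx":0.1667},{"tx":0.2},{"tx":0.2333},{"tx":0.25},{"tx":0.2642},{"tx":0.2642},{"tx":0.2642},{"tx":0.2642}]' | python3 drive.py
python3 to.py 0.5665 -0.058 0.0065 -90
python3 - <<'E'
from h import *
from plant import r, optics, status
im=np.zeros((600,800,3),np.uint8)
t=grab(r,"top","top2");s=grab(r,"side","side2")
im[:300,:400]=crop(t,405,175,100,75,4);im[300:,:400]=crop(s,265,75,100,75,4)
im[:300,400:]=crop(t,320,150,200,150,2);im[300:,400:]=crop(s,200,50,200,150,2);cv2.imwrite("pics/a3.png",im)
E
```

```text
time_s: 6.05
tcp_pos: [0.5666, -0.0578, 0.0412]
eef_rot: [-180.0, 0.0, -90.0]
contact_force: [-0.6, 0.6, -0.9]
gripper_width: 0.0256
gripper_force: 44.7
t 6.05 tcp [ 0.5666 -0.0578  0.0412] [-179.99    0.    -89.97] w 0.0256 F [-0.6  0.6 -0.9]
delta [0.0002 0.0001 0.0347] [-0.01  0.    0.03]
```

View pics/a3.png

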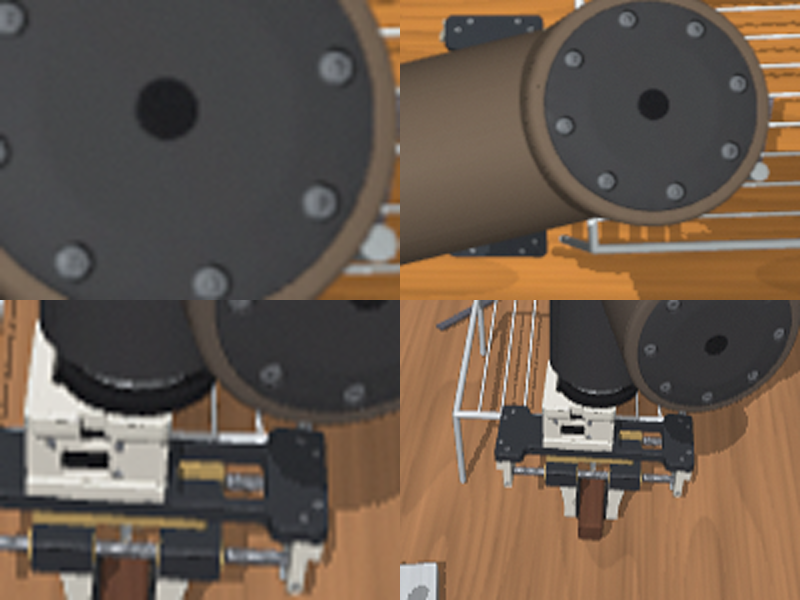

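The arm hides the saw from both cameras here; only the far screw shows, at about (499,235), so it has not moved. I'll lower carefully and watch the force.

Converted, 0.018 m / 0.6 = 0.03, 0.015 m / 0.6 = 0.025.

```bash
echo '[{"tz":0.0083},{"tz":0.0167},{"tz":0.025},{"tz":0.03},{"tz":0.03}]' | python3 drive.py; echo '[{"tz":0.0067},{"tz":0.0133},{"tz":0.02},{"tz":0.0258},{"tz":0.0258},{"tz":0.0258}]' | python3 drive.py; echo '[{"tx":-0.005},{"tx":-0.01},{"tx":-0.015},{"tx":-0.02},{"tx":-0.025},{"tx":-0.03}]' | python3 drive.py
```

```text
time_s: 6.57
tcp_pos: [0.5658, -0.0584, 0.0219]
eef_rot: [179.9, -0.0, -90.0]
contact_force: [-0.8, 0.5, -1.2]
gripper_width: 0.0254
gripper_force: 44.7
time_s: 7.07
tcp_pos: [0.5663, -0.0584, 0.0073]
eef_rot: [180.0, -0.0, -90.0]
contact_force: [-1.1, 0.0, -0.8]
gripper_width: 0.0259
gripper_force: 44.7
time_s: 7.57
tcp_pos: [0.5665, -0.04, 0.0077]
eef_rot: [-180.0, -0.0, -90.0]
contact_force: [-0.3, -0.9, -1.2]
gripper_width: 0.0256
gripper_force: 44.7
```

Converted, -0.082 m / 0.6 = -0.1367, -0.007 m / 0.6 = -0.0117.

```bash
for i in 1; do :; done; echo '[{"tx":-0.0117},{"tx":-0.0233},{"tx":-0.035},{"tx":-0.0467},{"tx":-0.0583},{"tx":-0.07},{"tx":-0.0817},{"tx":-0.0933},{"tx":-0.105},{"tx":-0.1167},{"tx":-0.1283},{"tx":-0.1367}]' | python3 drive.py
python3 - <<'E'
from h import *
from plant import r, optics, status
im=np.zeros((600,800,3),np.uint8)
t=grab(r,"top","top3");s=grab(r,"side","side3")
im[:300,:400]=crop(t,320,150,200,150,2);im[300:,:400]=crop(s,200,50,200,150,2)
im[:300,400:]=crop(t,365,175,100,75,4);im[300:,400:]=crop(s,265,75,100,75,4);cv2.imwrite("pics/a4.png",im)
E
```

```text
time_s: 8.57
tcp_pos: [0.5665, 0.0425, 0.0076]
eef_rot: [-180.0, -0.0, -90.0]
contact_force: [1.0, -1.9, -1.9]
gripper_width: 0.0256
gripper_force: 44.7
```

View pics/a4.png

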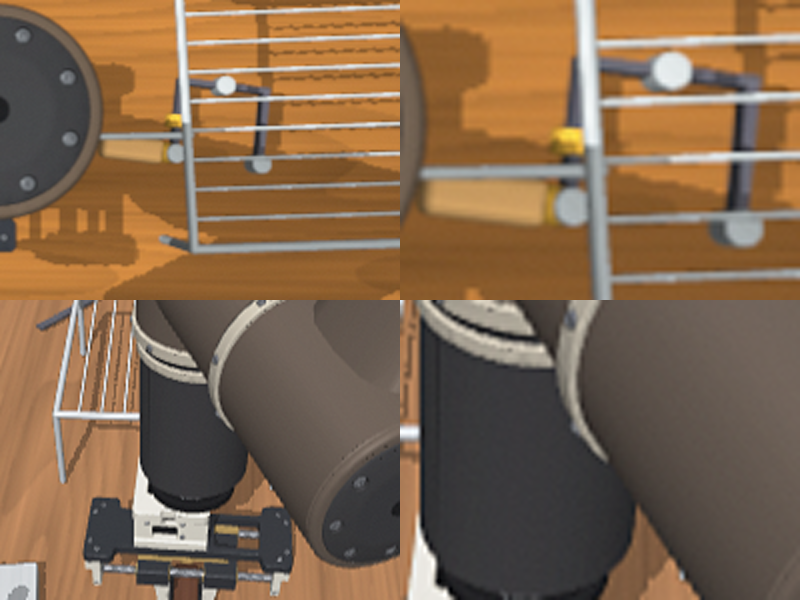

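The saw is following the hook handle first. The near screw is at about (408,227) and the handle is out past the front bar. I keep pulling.

Converted, -0.078 m / 0.6 = -0.13, -0.075 m / 0.6 = -0.125.

```bash
echo '[{"tx":-0.0117},{"tx":-0.0233},{"tx":-0.035},{"tx":-0.0467},{"tx":-0.0583},{"tx":-0.07},{"tx":-0.0817},{"tx":-0.0933},{"tx":-0.105},{"tx":-0.1167},{"tx":-0.125},{"tx":-0.13}]' | python3 drive.py
echo '[{},{},{"tx":0.005},{"tx":0.005}]' | python3 drive.py
echo '[{"tz":-0.0133},{"tz":-0.0267},{"tz":-0.0433},{"tz":-0.06},{"tz":-0.0667},{"tz":-0.0667}]' | python3 drive.py
python3 to.py 0.445 0.14 0.046 -20
```

```text
time_s: 9.67
tcp_pos: [0.5666, 0.1205, 0.0076]
eef_rot: [-180.0, 0.0, -90.0]
contact_force: [0.1, -1.0, -1.6]
gripper_width: 0.0254
gripper_force: 44.7
time_s: 10.0
tcp_pos: [0.5664, 0.1161, 0.0076]
eef_rot: [180.0, -0.0, -90.0]
contact_force: [-0.2, 0.3, -1.9]
gripper_width: 0.0259
gripper_force: 44.7
time_s: 10.5
tcp_pos: [0.5675, 0.1172, 0.0496]
eef_rot: [-179.8, 0.1, -90.0]
contact_force: [-0.3, -0.3, -0.3]
gripper_width: 0.0256
gripper_force: 44.7
t 10.5 tcp [0.5675 0.1172 0.0496] [-1.7984e+02  9.0000e-02 -9.0000e+01] w 0.0256 F [-0.3 -0.3 -0.3]
delta [-0.0228  0.1225  0.0033] [-2.e-01 -2.e-02 -7.e+01]
```

Converted, 0.119 m / 0.6 = 0.1983, 0.09 m / 0.6 = 0.15, -71 degrees / 180 = -0.3944.

```bash
echo '[{"tx":-0.0333},{"tx":-0.0667,"ty":0.0167,"wz":-0.0333},{"tx":-0.0667,"ty":0.05,"wz":-0.0667},{"tx":-0.0667,"ty":0.0833,"wz":-0.1},{"tx":-0.0667,"ty":0.1167,"wz":-0.1389},{"tx":-0.0667,"ty":0.15,"wz":-0.1778},{"tx":-0.0633,"ty":0.1833,"wz":-0.2167},{"tx":-0.0633,"ty":0.1983,"wz":-0.2556},{"tx":-0.0633,"ty":0.1983,"wz":-0.2944},{"tx":-0.0633,"ty":0.1983,"wz":-0.3333},{"tx":-0.0633,"ty":0.1983,"wz":-0.3667},{"tx":-0.0633,"ty":0.1983,"wz":-0.3944}]' | python3 drive.py
echo '[{"tz":0.0167},{"tz":0.0333},{"tz":0.05},{"tz":0.06},{"tz":0.06},{"tz":0.06}]' | python3 drive.py
python3 to.py 0.4486 0.1546 0.0052 -18.6
```

```text
time_s: 11.5
tcp_pos: [0.4473, 0.1548, 0.0476]
eef_rot: [-180.0, 0.0, -18.7]
contact_force: [0.2, -0.7, -1.2]
gripper_width: 0.0258
gripper_force: 44.7
time_s: 12.0
tcp_pos: [0.4474, 0.1546, 0.0115]
eef_rot: [180.0, 0.0, -19.0]
contact_force: [0.5, -0.5, -0.7]
gripper_width: 0.0262
gripper_force: 44.7
t 12.0 tcp [0.4474 0.1546 0.0115] [ 1.7995e+02  2.0000e-02 -1.9010e+01] w 0.0262 F [ 0.5 -0.5 -0.7]
delta [ 0.0012 -0.0004  0.0063] [ 0.05  0.02 -0.41]
```

Converted, 0.0062 m / 0.6 = 0.0103, 0.0055 m / 0.6 = 0.0092.

```bash
echo '[{"tz":0.0033},{"tz":0.0067},{"tz":0.0092},{"tz":0.0103},{"tz":0.0103},{"tz":0.0103}]' | python3 drive.py
echo '[{},{},{},{},{},{},{}]' | python3 drive.py 0.08
echo '[{"tz":-0.0167},{"tz":-0.05},{"tz":-0.1},{"tz":-0.15},{"tz":-0.2},{"tx":-0.0667,"tz":-0.2167},{"tx":-0.0833,"tz":-0.2167},{"tx":-0.0833,"ty":-0.0667,"tz":-0.2167},{"tx":-0.0833,"ty":-0.1333,"tz":-0.2167},{"tx":-0.0833,"ty":-0.2,"tz":-0.2167},{"tx":-0.0833,"ty":-0.25,"tz":-0.2167},{"tx":-0.0833,"ty":-0.25,"tz":-0.2167}]' | python3 drive.py
python3 - <<'E'
from h import *
from plant import r, optics, status
im=np.zeros((600,800,3),np.uint8)
t=grab(r,"top","top4");s=grab(r,"side","side4")
im[:300,:400]=crop(t,225,150,200,150,2);im[300:,:400]=crop(s,200,120,200,150,2)
im[:300,400:]=crop(t,345,175,100,75,4);im[300:,400:]=crop(s,255,110,100,75,4);cv2.imwrite("pics/a5.png",im)
E
```

```text
time_s: 12.5
tcp_pos: [0.4476, 0.1547, 0.0055]
eef_rot: [-180.0, -0.0, -19.0]
contact_force: [-1.1, -0.1, -1.2]
gripper_width: 0.0256
gripper_force: 44.7
time_s: 13.08
tcp_pos: [0.4475, 0.1547, 0.0054]
eef_rot: [-180.0, -0.0, -19.0]
contact_force: [-0.7, 0.6, 0.5]
gripper_width: 0.0665
gripper_force: 0.0
time_s: 14.08
tcp_pos: [0.4511, 0.3177, 0.1349]
eef_rot: [-179.9, -0.1, -18.9]
contact_force: [0.2, 0.2, 0.8]
gripper_width: 0.0802
gripper_force: 0.0
```

View pics/a5.png

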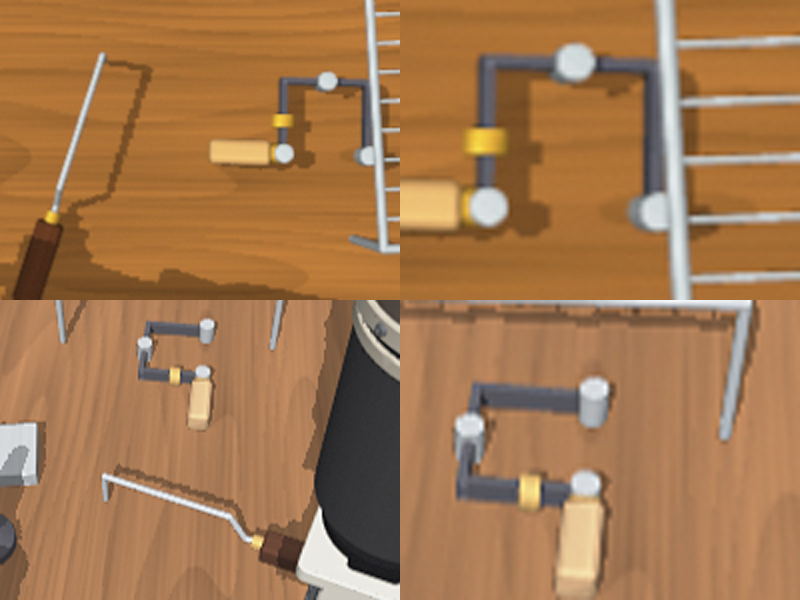

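The hook is back on the open bench, upright. The saw is fully out, with screws at top (367,227), (388.8,190.5) and (409,228), and side (301.5,156), (272.5,143) and (303.5,132).

```bash
python3 - <<'E'
from h import *
np.set_printoptions(precision=4,suppress=True)
t,s=load("top4"),load("side4")
for a,b in(((367,227),(301.5,156)),((388.8,190.5),(272.5,143)),((409,228),(303.5,132))): print(*tri(t,a,s,b),plane(t,*a,.024))
S0=plane(t,367,227,.024);S1=plane(t,409,228,.024)
hsv=cv2.cvtColor(t["frame"],cv2.COLOR_RGB2HSV)[200:250,320:358]
m=((hsv[...,2]>190)&(hsv[...,1]<150)).astype(np.uint8)
k,l,st,ce=cv2.connectedComponentsWithStats(m);i=1+st[1:,4].argmax();c=ce[i]+[320,200];print(st[i],c,plane(t,*c,.024),t["z_map"][int(c[1]),int(c[0])])
z=t["z_map"][int(c[1]),int(c[0])];o,d=ray(t,*c);print("depth pt",o+d*z)
u=(S1-S0)[:2];u/=np.linalg.norm(u);print("yaw",np.degrees(np.arctan2(u[1],u[0])),"grip",S0[:2]-.035*u)
E
python3 to.py 0.5545 -0.03 0.12 -90
```

```text
[ 0.5527 -0.0822  0.0182] 0.00011295272168273493 [ 0.5527 -0.0811  0.024 ]
[ 0.6227 -0.1262  0.012 ] 0.0012419904693820587 [ 0.6221 -0.1234  0.024 ]
[ 0.551  -0.1608  0.0208] 5.845007090176524e-05 [ 0.551  -0.1599  0.024 ]
[ 10  20  28  12 299] [343.602  225.5217] [ 0.5554 -0.0371  0.024 ] 0.7901056
depth pt [ 0.5554 -0.0372  0.023 ]
yaw -91.21765915076074 grip [ 0.5534 -0.0461]
t 14.1833 tcp [0.4489 0.3135 0.1344] [ 1.799e+02  4.000e-02 -1.895e+01] w 0.0801 F [ 0.4 -0.7 -0.1]
delta [0.2114 0.2905 0.0147] [ 1.100e-01 -3.000e-02  7.105e+01]
```

Converted, 0.312 m / 0.6 = 0.52, 0.12 m / 0.6 = 0.2, 73 degrees / 180 = 0.4056.

```bash
python3 to.py 0.5543 -0.053 0.1 -92 | tail -1
echo '[{"tx":0.0333,"ty":0.0333,"wz":0.0278},{"tx":0.0667,"ty":0.0833,"wz":0.0611},{"tx":0.1,"ty":0.1333,"wz":0.0944},{"tx":0.1333,"ty":0.1833,"wz":0.1278},{"tx":0.1667,"ty":0.2333,"wz":0.1611},{"tx":0.2,"ty":0.2833,"wz":0.1944},{"tx":0.2333,"ty":0.3333,"wz":0.2278},{"tx":0.2667,"ty":0.375,"wz":0.2667},{"tx":0.3,"ty":0.4167,"wz":0.3056},{"tx":0.3333,"ty":0.4667,"wz":0.3389},{"tx":0.35,"ty":0.5,"tz":0.0167,"wz":0.3722},{"tx":0.3633,"ty":0.52,"tz":0.0333,"wz":0.4056}]' | python3 drive.py 0.06
echo '[{},{}]' | python3 drive.py
python3 to.py 0.5543 -0.053 0.005 -92
```

```text
delta [0.2187 0.3123 0.0347] [ 1.100e-01 -3.000e-02  7.305e+01]
time_s: 15.18
tcp_pos: [0.5528, -0.0563, 0.1156]
eef_rot: [-180.0, 0.0, -92.5]
contact_force: [0.2, 0.1, -0.1]
gripper_width: 0.0601
gripper_force: 0.0
time_s: 15.35
tcp_pos: [0.5523, -0.0545, 0.1149]
eef_rot: [179.9, -0.0, -92.1]
contact_force: [0.6, 0.5, 0.8]
gripper_width: 0.06
gripper_force: 0.0
t 15.35 tcp [ 0.5523 -0.0545  0.1149] [ 1.799e+02 -2.000e-02 -9.205e+01] w 0.06 F [0.6 0.5 0.8]
delta [-0.0017 -0.0021  0.1099] [ 0.1  -0.02 -0.05]
```

Converted, 0.1095 m / 0.6 = 0.1825, 0.03 m / 0.6 = 0.05.

```bash
echo '[{"tx":-0.0028,"ty":-0.0033,"tz":0.05},{"tx":-0.0028,"ty":-0.0033,"tz":0.1},{"tx":-0.0028,"ty":-0.0033,"tz":0.1417},{"tx":-0.0028,"ty":-0.0033,"tz":0.1667},{"tx":-0.0028,"ty":-0.0033,"tz":0.1817},{"tx":-0.0028,"ty":-0.0033,"tz":0.1825},{"tx":-0.0028,"ty":-0.0033,"tz":0.1825}]' | python3 drive.py
echo '[{},{},{},{},{},{},{},{},{},{}]' | python3 drive.py 0.01 60
echo '[{"tz":-0.01},{"tz":-0.025},{"tz":-0.05},{"tz":-0.0833},{"tz":-0.1167},{"tz":-0.1167},{"tz":-0.1167}]' | python3 drive.py
python3 - <<'E'
from h import *
from plant import r, optics, status
im=np.zeros((600,800,3),np.uint8)
t=grab(r,"top","top5");s=grab(r,"side","side5")
im[:300,:400]=crop(t,225,150,200,150,2);im[300:,:400]=crop(s,200,120,200,150,2)
im[:300,400:]=crop(t,345,165,100,75,4);im[300:,400:]=crop(s,255,90,100,75,4);cv2.imwrite("pics/a6.png",im)
E
```

```text
time_s: 15.93
tcp_pos: [0.5558, -0.0511, 0.0065]
eef_rot: [-180.0, -0.0, -91.9]
contact_force: [0.6, -0.1, 0.9]
gripper_width: 0.0596
gripper_force: 0.0
time_s: 16.77
tcp_pos: [0.5556, -0.0516, 0.0061]
eef_rot: [180.0, -0.0, -92.0]
contact_force: [-2.5, 0.3, 5.2]
gripper_width: 0.0234
gripper_force: 60.0
time_s: 17.35
tcp_pos: [0.5565, -0.0513, 0.0775]
eef_rot: [-179.8, 0.1, -92.0]
contact_force: [-0.3, 0.7, -2.4]
gripper_width: 0.0234
gripper_force: 60.0
```

View pics/a6.png

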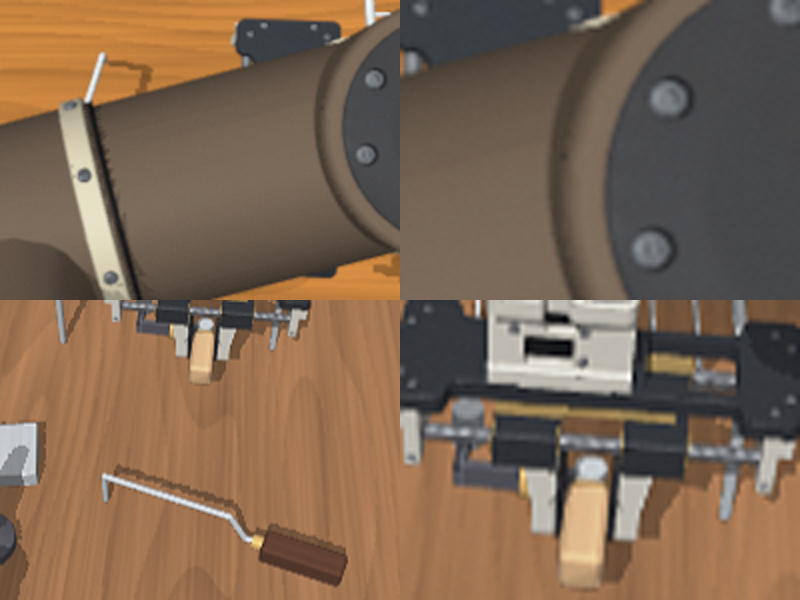

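The saw is held level by its handle (side crop around (600,350)) and the hook is undisturbed. I move clear of the rack before raising further.

Converted, -0.24 m / 0.6 = -0.4, -0.045 m / 0.6 = -0.075, -44 degrees / 180 = -0.2444.

```bash
echo '[{"tx":-0.0167},{"tx":-0.0417},{"tx":-0.075},{"tx":-0.1083,"tz":-0.0083},{"tx":-0.1417,"tz":-0.025,"wz":-0.0167},{"tx":-0.175,"tz":-0.05,"wz":-0.0444},{"tx":-0.2167,"tz":-0.0667,"wz":-0.0778},{"tx":-0.2583,"ty":0.0083,"tz":-0.0667,"wz":-0.1111},{"tx":-0.3,"ty":0.0167,"tz":-0.0667,"wz":-0.1444},{"tx":-0.3417,"ty":0.025,"tz":-0.0667,"wz":-0.1778},{"tx":-0.375,"ty":0.0333,"tz":-0.0667,"wz":-0.2111},{"tx":-0.4,"ty":0.0417,"tz":-0.0667,"wz":-0.2444}]' | python3 drive.py
python3 to.py 0.5054 0.347 0.115 9
```

```text
time_s: 18.45
tcp_pos: [0.5382, 0.1911, 0.1148]
eef_rot: [179.9, 0.0, -47.7]
contact_force: [0.7, 1.1, -1.4]
gripper_width: 0.0237
gripper_force: 60.0
t 18.45 tcp [0.5382 0.1911 0.1148] [ 1.799e+02  1.000e-02 -4.767e+01] w 0.0237 F [ 0.7  1.1 -1.4]
delta [-0.1373 -0.0807 -0.0003] [  0.08   0.06 -56.67]
```

The manual's scale: shifts go in shares of 0.6 m and turns go in shares of 180 degrees. Converting my numbers, -0.137 m / 0.6 = -0.2283, -0.132 m / 0.6 = -0.22, -56.7 degrees / 180 = -0.315.

```bash
echo '[{"tx":-0.02,"ty":-0.0117,"wz":-0.0278},{"tx":-0.0467,"ty":-0.025,"wz":-0.0611},{"tx":-0.075,"ty":-0.0417,"wz":-0.0944},{"tx":-0.1,"ty":-0.0583,"wz":-0.1278},{"tx":-0.1333,"ty":-0.075,"wz":-0.1611},{"tx":-0.1583,"ty":-0.0917,"wz":-0.1944},{"tx":-0.1833,"ty":-0.1083,"wz":-0.2278},{"tx":-0.2083,"ty":-0.1217,"wz":-0.2611},{"tx":-0.22,"ty":-0.13,"wz":-0.2889},{"tx":-0.2283,"ty":-0.1345,"wz":-0.315},{"tx":-0.2283,"ty":-0.1345,"wz":-0.315},{"tx":-0.2283,"ty":-0.1345,"wz":-0.315}]' | python3 drive.py
python3 to.py 0.5054 0.347 0.012 9
python3 - <<'E'
from h import *
from plant import r, optics, status
im=np.zeros((600,800,3),np.uint8)
t=grab(r,"top","top6");s=grab(r,"side","side6")
im[:300,:400]=crop(t,40,150,200,150,2);im[300:,:440]=crop(s,200,270,220,150,2)
im[:300,400:]=crop(t,225,130,200,150,2);cv2.imwrite("pics/a7.png",im)
E
```

```text
time_s: 19.45
tcp_pos: [0.5067, 0.345, 0.1148]
eef_rot: [179.9, 0.1, 8.6]
contact_force: [0.4, -0.6, -2.1]
gripper_width: 0.0235
gripper_force: 60.0
t 19.45 tcp [0.5067 0.345  0.1148] [1.7992e+02 9.0000e-02 8.5800e+00] w 0.0235 F [ 0.4 -0.6 -2.1]
delta [-0.0008 -0.0023  0.1028] [ 0.08  0.09 -0.42]
```

View pics/a7.png

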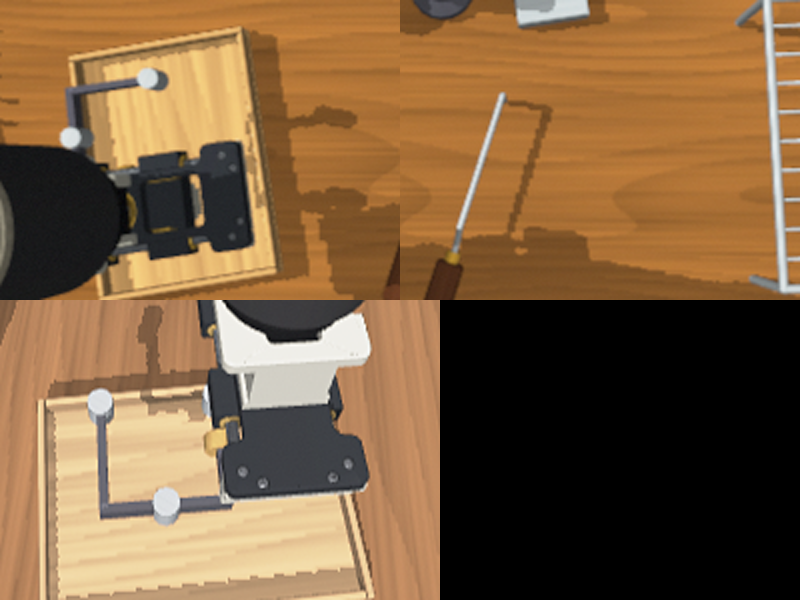

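The saw hangs over the tray with its far screw at top (114,189) and spine screw at (75,218.5). I check level and position from depth.

```bash
python3 - <<'E'
from h import *
np.set_printoptions(precision=4,suppress=True)
t,s=load("top6"),load("side6")
P={}
for n,c,u,v in(("far",t,114,189),("spine",t,75,218),("farS",s,250,321),("spineS",s,283,371)):
    z=np.median(c["z_map"][v-1:v+2,u-1:u+2]);o,d=ray(c,u,v);P[n]=o+d*z;print(n,P[n])
print(tri(t,(114,189),s,(250,322)),tri(t,(75,218.5),s,(283,372)))
E
```

```text
far [0.6135 0.3586 0.1334]
spine [0.5649 0.4223 0.134 ]
farS [0.613  0.3624 0.1324]
spineS [0.5634 0.4254 0.1329]
(array([0.6138, 0.3614, 0.1268]), np.float64(0.0008386442572411481)) (array([0.5638, 0.4253, 0.1283]), np.float64(0.0009178053703078712))
```

Converted, 0.096 m / 0.6 = 0.16, 0.088 m / 0.6 = 0.1467.

```bash
echo '[{"ty":-0.0033,"tz":0.025},{"ty":-0.0033,"tz":0.0583},{"ty":-0.0033,"tz":0.0917},{"ty":-0.0033,"tz":0.125},{"ty":-0.0033,"tz":0.1467},{"ty":-0.0033,"tz":0.16},{"ty":-0.0033,"tz":0.16},{"ty":-0.0033,"tz":0.16}]' | python3 drive.py
echo '[{"tz":0.0033},{"tz":0.0067},{"tz":0.0092},{"tz":0.0103},{"tz":0.0103}]' | python3 drive.py
```

```text
time_s: 20.22
tcp_pos: [0.5073, 0.3467, 0.02]
eef_rot: [180.0, 0.0, 8.6]
contact_force: [-0.5, 1.2, -1.4]
gripper_width: 0.0233
gripper_force: 60.0
time_s: 20.63
tcp_pos: [0.5071, 0.347, 0.0139]
eef_rot: [-180.0, -0.0, 8.7]
contact_force: [0.5, -0.2, -2.3]
gripper_width: 0.0237
gripper_force: 60.0
```

```bash
echo '[{"tz":0.0017},{"tz":0.0027},{"tz":0.0027},{"tz":0.0027}]' | python3 drive.py
echo '[{},{},{},{},{},{},{}]' | python3 drive.py 0.042
echo '[{"tz":-0.0167},{"tz":-0.05},{"tz":-0.1},{"tz":-0.15},{"tz":-0.2},{"tx":-0.05,"ty":-0.05,"tz":-0.2333},{"tx":-0.0833,"ty":-0.1,"tz":-0.25},{"tx":-0.0833,"ty":-0.15,"tz":-0.25},{"tx":-0.0833,"ty":-0.2,"tz":-0.25},{"tx":-0.0833,"ty":-0.25,"tz":-0.25},{"tx":-0.0833,"ty":-0.3,"tz":-0.25},{"tx":-0.0833,"ty":-0.3,"tz":-0.25}]' | python3 drive.py
python3 - <<'E'
from h import *
from plant import r, optics, status
t=grab(r,"top","top7");s=grab(r,"side","side7")
im=np.zeros((600,800,3),np.uint8)
im[:420,:560]=t["frame"][:,:,::-1];im[420:,:440]=crop(s,200,280,220,90,2);cv2.imwrite("pics/a8.png",im)
E
```

```text
time_s: 20.97
tcp_pos: [0.5072, 0.347, 0.0122]
eef_rot: [-180.0, -0.0, 8.7]
contact_force: [0.1, 0.1, -0.9]
gripper_width: 0.0235
gripper_force: 60.0
time_s: 21.55
tcp_pos: [0.5072, 0.347, 0.0121]
eef_rot: [-180.0, -0.0, 8.7]
contact_force: [-0.5, 0.5, -0.4]
gripper_width: 0.0422
gripper_force: 0.0
time_s: 22.55
tcp_pos: [0.4296, 0.5219, 0.1625]
eef_rot: [-179.9, -0.1, 8.9]
contact_force: [-0.2, -0.8, -0.8]
gripper_width: 0.0417
gripper_force: 0.0
```

View pics/a8.png

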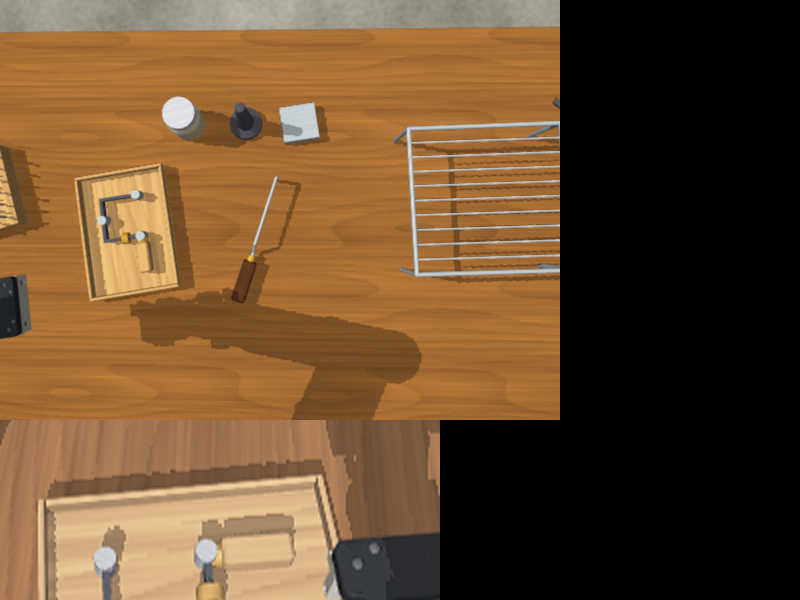

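The saw lies flat in the tray around (125,225). The hook is upright on the open bench at (257,240), and the bystanders have not moved. I hand in.

```bash
echo '[{},{},{}]' | python3 drive.py >/dev/null; python3 -c "
from plant import r, optics, status
print(r.close_job())"
```

```text
the job is handed in; nothing more can be done
None
```

I drew the saw frame out with the hook, set the hook back down on the open bench, laid the saw flat in the tray, and handed in the job at about 23 s; the judge returned no verdict.

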